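Take the spent bayonet filter out of the twin filter block

ROBOT

A 7-joint arm with a two-finger parallel gripper is mounted at the origin on a cart in front of the work surface, level with it; the furniture and walls round the work are solid. World frame = base frame: x ahead of the robot, y to its left, z up, the work surface at z = 0. Lengths are in mm, angles in rad, forces in N, time in s.
With the tool pointing down it reaches from about 350 to 900 mm from the base axis. Payload 19.9 kg.
Tool frame: the origin (TCP) lies midway between the tips of the shut fingers; the grasp point (between the pads) lies 19 mm behind it; z points along the fingers, y is the line along which they close (so a half turn about z gives the same grasp; the last joint's range is limited). The gripper opens to 85 mm and grips with 20 to 120 N. Pads are 22 mm wide; open, the fingers measure 114 mm over their backs; the gripper's body (76 mm by 85 mm) begins 54 mm behind the grasp point. The pads swing forward as they close: fully open they stand 13 mm farther back than shut.
Start: joints at [1.234, 0.417, -0.01, 1.614, 0.005, 1.111, -0.053], TCP at [181.588, -598.019, 231.26] pointing down, gripper open.
Joint ranges: [-2.81, 2.81], [-0.39, 2.02], [-1.27, 1.25], [0.06, 2.57], [-1.19, 4.33], [0.19, 2], [-2.82, 2.82]. Speed limits (rad/s): [1.89, 1.89, 2.39, 2.39, 3.01, 3.01, 3.01].

INTERFACE

Orientations are given as [roll, pitch, yaw] about the fixed x, y, z axes, in that order (R = Rz(yaw) Ry(pitch) Rx(roll)).
In Python, from station import * gives the robot as it stands.
- The arm moves only by the tool move_arm, never from a script. Its argument "motion" is a list of rows, each an object of numbers: "wx", "wy", "wz": the turn, a rotation vector about the world's x, y, z in units of 5 degrees (1.0 is 5 degrees); "dx", "dy", "dz": the shift along the world's x, y, z in units of 30 mm (1.0 is 30 mm); "gripper": the closure, from 0 (fully open) to 1 (shut). A call has 1 to 8 rows; each row is the pose to reach, as a shift and turn from the pose commanded when the call began; what a row does not reach only later rows make up. A row lasts 1/12 s, in which the tool goes at most 41.7 mm and 7.16 degrees, less where a joint would pass 70% of its speed; a pose out of reach is approached as far as the arm can. A call with a gripper value outside its range is refused whole. The fingers move at their own pace and stop on an object; "force" is the grip in N (left out, the last holds). Time passes only in rows, so rows that repeat a pose let the fingers close. It gives the time, the measured TCP pose, the force, the opening and the grip force at its end, in the units of the state.
- state(): the state, without advancing time (a new reading comes with each control period).
- read_camera(name): name is "scene" or "side" or "wrist"; returns (picture, depth): 420x560x3 uint8, red, green, blue; 420x560 float32, mm along the optical axis (not along the pixel's ray), 0 where there is no reading.
- camera_model(name): a dict with "camera_matrix" (3x3 intrinsics, pixels), "T" (4x4, takes a point from camera to world coordinates). Camera axes: x right, y down, z forward; pixel columns grow to the right and rows downward; lengths in mm; the calibration is good to about 2 mm. A picture is of the moment at which its call begins: read the wrist's pose just before it. camera_model takes no time and is no camera call; for the wrist camera it gives the pose at the moment of the call.
- sign_off(): hands the job in; it is judged then, once.
The state is a dict: "clock": time; "q": joint angles; "joint_vel": joint speeds; "effort": joint torques, N m; "ee_pos": TCP position; "eef_rot": TCP orientation; "ft_force": force on the tool from outside, world axes, zero at the start; "wrist_torque": the same for the moment, N m; "gripper_width": finger opening in mm; "grasp_force": force on a finger pad.
Only numpy, scipy, OpenCV 4.12 (cv2) and the standard library are available. Lean on these libraries where they do the work, as an engineer would, in place of code of your own. Each camera call takes 0.05 s, during which the arm holds its last target. There are 200 camera calls.

TASK

The filter cartridge with the orange knob is spent. Turn its knob anticlockwise (seen from above) until the bar of the knob lines up with the white lines on its socket, lift the cartridge straight out, and set it down gently, standing upright, in the shallow steel tray. Leave the blue cartridge locked in its socket.

Things in the scene. Friction and masses are not known exactly. Their poses are not given: they have to be found in the camera images.
- spent_filter: Spent filter cartridge, loose, ~120 g. Stem 34 mm wide (z 0-28 mm), orange disc 50 mm wide (z 28-33), orange bar 50 mm (x) by 14 mm (y), z 33-58: grip across the bar, tips above the disc. Origin: centre of stem underside, z up. Lugs under the bar's ends (+-x, to 26 mm, z 10-16). In either socket, locked: its x starts 50-80 deg clockwise of manifold x; turns with little friction.
- good_filter: Good filter cartridge: same as the spent one but with blue disc and bar, locked in the other socket; it must stay so. Either cartridge has about 3 mm of play sideways and 2 mm upwards while locked, and cannot be freed by turning clockwise.
- manifold: Twin filter block, fixed: grey plate 110 (x) by 260 (y) by 8 mm, sockets 76 mm wide at y=+65 and y=-65 mm, tops z 36. Origin: centre of underside. A seated cartridge's origin is at z 12 mm. White lines along x: a cartridge turned anticlockwise until its x is along manifold x (either way, within 12 deg) is free and clear after lifting 30 mm; a firm stop 10 deg beyond, still free.
- drop_tray: Shallow square steel tray, fixed, empty, 150 by 150 mm, walls 3 mm thick and 16 mm high, floor 3 mm thick. Origin: centre of its underside on the table.
There are look-alikes about, which are no part of the job. Of the things that look like the spent_filter, the middle-sized one is meant.

How it is judged (in metres and radians):
On the way, in this order (a step that is already met when the one before it is completed fails the run):
1. the orange knob is turned in line with the white lines (within 20 degrees) while still seated in its socket (angle between the x axis of spent_filter and the x axis of manifold, either way round below 0.35 rad and z of spent_filter in the frame of manifold below 0.018 m), for 0.05 s.
2. the orange cartridge is lifted clear of its socket (z of spent_filter in the frame of manifold above 0.045 m), for 0.05 s.
3. the orange cartridge is lowered into the tray in the fingers, to within 20 mm of its floor (z of spent_filter in the frame of drop_tray below 0.023 m and horizontal distance between spent_filter and drop_tray below 0.085 m and contact force between spent_filter and the fingers above 0.5 N), for 0.05 s.
At the end, for the whole second after the job is handed in: The orange cartridge stands upright (within 10 degrees) on the floor of the steel tray, within 60 mm of its centre along each side, at rest and released; the blue cartridge is still locked in its socket (x of spent_filter in the frame of drop_tray between -0.06 and 0.06 m and y of spent_filter in the frame of drop_tray between -0.06 and 0.06 m and z of spent_filter in the frame of drop_tray below 0.008 m and angle between spent_filter's own z axis and vertical below 0.17 rad and linear speed of spent_filter below 0.02 m/s and contact force between spent_filter and the fingers below 0.1 N and z of good_filter in the frame of manifold below 0.018 m and angle between the x axis of good_filter and the x axis of manifold, either way round above 0.6 rad); the robot touches nothing.
It fails at once if the blue cartridge is turned to within 34 degrees of its release direction (angle between the x axis of good_filter and the x axis of manifold, either way round below 0.6 rad).
It fails at once if the blue cartridge is pulled out of its socket (z of good_filter in the frame of manifold above 0.02 m).
It also fails if it takes over 42 s, if anything falls off the work surface, if the arm or the gripper's body presses on something with over 40 N, if the wrist force passes 120 N, or if a joint passes its speed limit or range.

## Working session

There is one attempt and no reset: what is moved stays moved. The work goes in short steps, Python scripts to look and compute and a tool call to move; the robot and the scene stay as the last step left them, time stands still between calls to the robot, and variables do not carry over. Pictures are saved under pics/ and viewed, at most 10 in all, crops included, and the job is handed in when it is done.

Besides the shell and the picture viewer there is one more tool, called after "Call:" as name(argument=value, ...), one argument or row to a line, values as JSON. move_arm: Moves the arm, as the interface text tells. Its arguments: {"type":"object","properties":{"motion":{"type":"array","items":{"type":"object","properties":{"wx":{"type":"number"},"wy":{"type":"number"},"wz":{"type":"number"},"dx":{"type":"number"},"dy":{"type":"number"},"dz":{"type":"number"},"gripper":{"type":"number"}}}},"force":{"type":"number"}},"required":["motion"]}

```bash
mkdir -p pics; python3 - <<'E'
from station import *
import cv2,numpy as np
for n in ["scene","side"]:
    p,d=read_camera(n); m=camera_model(n)
    np.savez(n,p=p,d=d,K=m["camera_matrix"],T=m["T"]); cv2.imwrite(f"pics/{n}.png",p[:,:,::-1])
s=state();print(s["clock"],s["ee_pos"],s["eef_rot"],s["gripper_width"])
E
```

```text
0.1 [ 181.49880668 -597.75122973  230.71511346] [-3.14049715e+00  1.10013486e-04  2.94847035e-01] 85.66490019876477
```

View pics/scene.png

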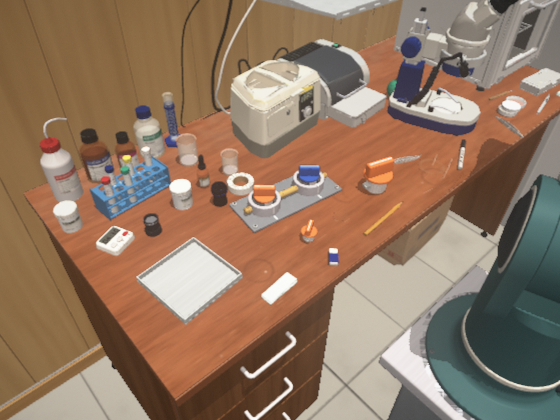

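View pics/side.png

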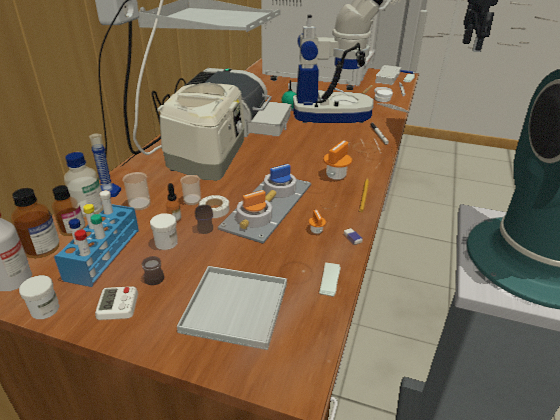

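The socketed orange cartridge is at scene (264,198), the blue one at (308,178) and the tray at (190,277). The other orange pieces, one large at (378,175) and one small at (309,232), are look-alikes. Next I'll measure positions from depth.

```bash
cat > h.py <<'E'
import numpy as np,cv2
def cloud(p,d,K,T):
    v,u=np.mgrid[:d.shape[0],:d.shape[1]]
    c=np.stack([(u-K[0,2])/K[0,0]*d,(v-K[1,2])/K[1,1]*d,d],-1)
    return c@T[:3,:3].T+T[:3,3]
def load(n):
    z=np.load(n+".npz"); return z["p"],z["d"],cloud(z["p"],z["d"],z["K"],z["T"])
E
python3 - <<'E'
from h import *
def rect(w,nm):
    r=cv2.minAreaRect(w[:,:2].astype(np.float32)); b=cv2.boxPoints(r)
    print(nm,len(w),"c",np.round(r[0],1),"size",np.round(r[1],1),"ang",round(r[2],1),"z",np.round(np.percentile(w[:,2],[2,50,98]),1))
for n,boxes in dict(scene=dict(o=(240,175,285,215),b=(292,160,328,195)),side=dict(o=(230,185,275,228),b=(262,160,300,197))).items():
    p,d,W=load(n); h=cv2.cvtColor(p,cv2.COLOR_RGB2HSV)
    for k,(a,b,c,e) in boxes.items():
        H=h[b:e,a:c].reshape(-1,3).astype(int); w=W[b:e,a:c].reshape(-1,3)
        m=(H[:,1]>140)&((H[:,0]<18)&(H[:,2]>120) if k=='o' else (H[:,0]>105)&(H[:,0]<135))&(w[:,2]>20)&(w[:,2]<90)
        rect(w[m],n+k+" all"); t=w[m&(w[:,2]>64)]; 
        if len(t)>5:
            rect(t,n+k+" top")
    # plate, tray
    u,v=((285,198) if n=="scene" else (265,208))
    Z=W[:,:,2]; g=(h[:,:,1]<70)&(d>0)
    yy,xx=np.mgrid[:420,:560]
    near=(np.hypot(xx-u,yy-v)<75)
    m=g&near&(Z>4)&(Z<14)
    nl,L,S,C=cv2.connectedComponentsWithStats(m.astype(np.uint8)); i=1+S[1:,4].argmax(); rect(W[L==i],n+" plate")
    u,v=((190,277) if n=="scene" else (233,305))
    m=g&(np.hypot(xx-u,yy-v)<75)&(Z>-3)&(Z<25)
    nl,L,S,C=cv2.connectedComponentsWithStats(m.astype(np.uint8)); i=1+S[1:,4].argmax(); rect(W[L==i],n+" tray")
E
```

```text
sceneo all 286 c [568.2  79.2] size [47.6 28.8] ang 29.3 z [40.9 49.9 69.1]
sceneo top 45 c [571.1  75.1] size [46.9 17.8] ang 28.1 z [64.3 67.2 71.3]
sceneb all 88 c [549.3 -50.2] size [41.6 21.3] ang 54.5 z [41.9 45.6 69.4]
sceneb top 14 c [554.2 -54.9] size [40.2  3.9] ang 47.7 z [66.9 68.5 70.2]
scene plate 1576 c [564.9   6.3] size [259.  114.8] ang 83.0 z [ 4.7  8.1 12.9]
scene tray 4871 c [518.1 319.2] size [166.6 155. ] ang 6.4 z [ 0.1  3.4 16.5]
sideo all 359 c [565.4  56.4] size [84.9 39.5] ang 72.8 z [42.  53.2 70.3]
sideo top 87 c [574.5  73. ] size [49.  15.2] ang 49.5 z [64.1 68.4 71.2]
sideb all 251 c [550.9 -47.6] size [49.4 26.2] ang 45.5 z [42.9 53.6 69.8]
sideb top 52 c [558.  -53.1] size [46.   8.4] ang 45.5 z [64.5 67.3 71. ]
side plate 1458 c [565.9   7.7] size [262.3 109.8] ang 82.9 z [ 4.8  8.  12.7]
side tray 6370 c [513.3 312.5] size [150.5 171.2] ang 6.6 z [ 0.9  3.3 16.3]
```

```bash
python3 - <<'E'
from station import *
import numpy as np
m=camera_model("wrist");s=state()
print(np.round(m["T"],3),m["camera_matrix"],s["ee_pos"],s["eef_rot"])
E
```

```text
[[ 2.91000e-01 -9.12000e-01 -2.89000e-01  2.55004e+02]
 [-9.57000e-01 -2.78000e-01 -8.80000e-02 -5.75614e+02]
 [-0.00000e+00  3.02000e-01 -9.53000e-01  3.73275e+02]
 [ 0.00000e+00  0.00000e+00  0.00000e+00  1.00000e+00]] [[293.50908094   0.         281.59440652]
 [  0.         293.50908094 211.04710979]
 [  0.           0.           1.        ]] [ 181.49880668 -597.75122973  230.71511346] [-3.14049715e+00  1.10013486e-04  2.94847035e-01]
```

Call:
move_arm(
  motion=[
    {"dx":0.5,"dy":1.3,"dz":0.8},
    {"dx":1,"dy":2.6,"dz":1.6},
    {"dx":1.6,"dy":4,"dz":2.4},
    {"dx":2.2,"dy":5.2,"dz":3},
    {"dx":2.8,"dy":6.4,"dz":3},
    {"dx":3.4,"dy":7.6,"dz":3},
    {"dx":4,"dy":8.8,"dz":3},
    {"dx":4.6,"dy":10,"dz":3},
  ],
)

```text
invalid input at $.motion[0]: expected keys wx, wy, wz, dx, dy, dz, gripper
```

Call:
move_arm(
  motion=[
    {"dx":0.5,"dy":1.3,"dz":0.8,"wx":0,"wy":0,"wz":0,"gripper":0},
    {"dx":1,"dy":2.6,"dz":1.6,"wx":0,"wy":0,"wz":0,"gripper":0},
    {"dx":1.6,"dy":4,"dz":2.4,"wx":0,"wy":0,"wz":0,"gripper":0},
    {"dx":2.2,"dy":5.2,"dz":3,"wx":0,"wy":0,"wz":0,"gripper":0},
    {"dx":2.8,"dy":6.4,"dz":3,"wx":0,"wy":0,"wz":0,"gripper":0},
    {"dx":3.4,"dy":7.6,"dz":3,"wx":0,"wy":0,"wz":0,"gripper":0},
    {"dx":4,"dy":8.8,"dz":3,"wx":0,"wy":0,"wz":0,"gripper":0},
    {"dx":4.6,"dy":10,"dz":3,"wx":0,"wy":0,"wz":0,"gripper":0},
  ],
)

```text
clock: 0.77
ee_pos: [311.9, -312.1, 321.3]
eef_rot: [3.141, 0.0, 0.295]
ft_force: [0.9, -1.0, -0.3]
gripper_width: 85.5
grasp_force: 0.0
```

Call:
move_arm(
  motion=[
    {"dx":0.8,"dy":1.1,"dz":0,"wx":0,"wy":0,"wz":0,"gripper":0},
    {"dx":1.6,"dy":2.2,"dz":0,"wx":0,"wy":0,"wz":0,"gripper":0},
    {"dx":2.4,"dy":3.3,"dz":0,"wx":0,"wy":0,"wz":0,"gripper":0},
    {"dx":3.2,"dy":4.4,"dz":0,"wx":0,"wy":0,"wz":0,"gripper":0},
    {"dx":4,"dy":5.5,"dz":0,"wx":0,"wy":0,"wz":0,"gripper":0},
    {"dx":4.8,"dy":6.8,"dz":0,"wx":0,"wy":0,"wz":0,"gripper":0},
    {"dx":5.6,"dy":8,"dz":0,"wx":0,"wy":0,"wz":0,"gripper":0},
    {"dx":6.5,"dy":9.2,"dz":0,"wx":0,"wy":0,"wz":0,"gripper":0},
  ],
)

```text
clock: 1.43
ee_pos: [501.6, -43.2, 321.2]
eef_rot: [3.141, -0.0, 0.295]
ft_force: [0.6, -0.9, 0.6]
gripper_width: 85.5
grasp_force: 0.0
```

Call:
move_arm(
  motion=[
    {"dx":0.3,"dy":1,"dz":0,"wx":0,"wy":0,"wz":0,"gripper":0},
    {"dx":0.5,"dy":2,"dz":0,"wx":0,"wy":0,"wz":0,"gripper":0},
    {"dx":0.5,"dy":2,"dz":0,"wx":0,"wy":0,"wz":0,"gripper":0},
    {"dx":0.5,"dy":2,"dz":0,"wx":0,"wy":0,"wz":0,"gripper":0},
  ],
)

```text
clock: 1.77
ee_pos: [516.1, 16.3, 320.8]
eef_rot: [-3.141, 0.001, 0.298]
ft_force: [-0.2, 0.2, -0.9]
gripper_width: 85.0
grasp_force: 0.0
```

```bash
python3 - <<'E'
from station import *
import cv2,numpy as np
n="wrist"
m=camera_model(n);p,d=read_camera(n)
np.savez("w1",p=p,d=d,K=m["camera_matrix"],T=m["T"]); cv2.imwrite(f"pics/w1.png",p[:,:,::-1])
s=state();print(s["clock"],s["ee_pos"],s["eef_rot"],np.round(s["q"],2))
E
```

```text
1.8167 [516.0753532   14.74961269 320.79954514] [-3.14132872e+00  6.92468685e-04  2.95590619e-01] [ 0.44  0.18 -0.6   1.75  0.11  1.24 -1.46]
```

View pics/w1.png

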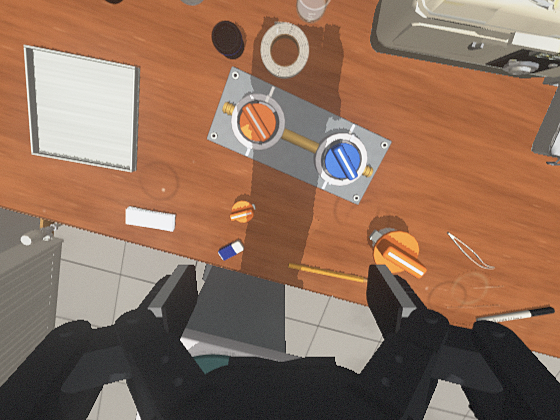

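```bash
python3 - <<'E'
import cv2
i=cv2.imread("pics/w1.png")[60:210,200:400]
cv2.imwrite("pics/w1c.png",cv2.resize(i,None,fx=4,fy=4,interpolation=cv2.INTER_CUBIC))
E
```

```text
(no output)
```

View pics/w1c.png

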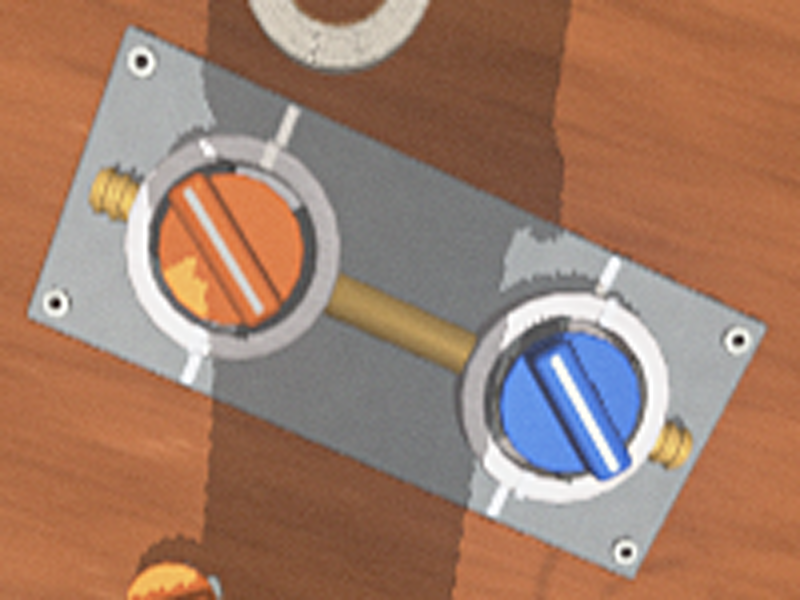

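```bash
python3 - <<'E'
from h import *
z=np.load("w1.npz");K,T,p,d=z["K"],z["T"],z["p"],z["d"];W=cloud(p,d,K,T)
print("table z",np.median(W[190:210,150:200,2]))
def px(u,v,Z):
    r=T[:3,:3]@[(u-K[0,2])/K[0,0],(v-K[1,2])/K[1,1],1]; return T[:3,3]+r*(Z-T[2,3])/r[2]
def ang(a,b,Z,n):
    A,B=[px(200+u/4,60+v/4,Z)[:2] for u,v in (a,b)]; print(n,np.round((A+B)/2,1),np.linalg.norm(A-B).round(1),np.degrees(np.arctan2(*(A-B)[::-1])).round(1))
ang((188,188),(262,316),70,"orange stripe"); ang((555,355),(617,472),70,"blue stripe")
ang((294,106),(188,384),8,"lines o"); ang((614,258),(494,514),8,"lines b")
h=cv2.cvtColor(p,cv2.COLOR_RGB2HSV)
for nm,(a,b,c,e),lo in (("o",(235,95,285,147),0),("b",(315,135,365,185),1)):
    w=W[b:e,a:c].reshape(-1,3);t=w[(w[:,2]>62)&(w[:,2]<80)]
    print(nm,len(t),np.round(np.percentile(w[:,2],[50,90,99]),1))
    if len(t)>10:
        c,s,ag=cv2.minAreaRect(t[:,:2].astype(np.float32)); print(np.round(c,1),np.round(s,1),round(ag,1))
        e,v=np.linalg.eigh(np.cov(t[:,:2].T)); print(np.degrees(np.arctan2(v[1,1],v[0,1])).round(1),t.mean(0).round(1))
# corners of plate -> holes
hs=np.array([px(200+u/4,60+v/4,8)[:2] for u,v in((141,62),(55,303),(738,341),(626,551))]);print(hs.round(1),hs.mean(0).round(1))
# tray
g=(h[:,:,1]<70)&(W[:,:,2]<25)&(W[:,:,2]>-5);m=np.zeros_like(g);m[35:180,15:148]=g[35:180,15:148]
nl,L,S,C=cv2.connectedComponentsWithStats(m.astype(np.uint8)); i=1+S[1:,4].argmax();t=W[L==i]
print("tray",cv2.minAreaRect(t[:,:2].astype(np.float32)),np.percentile(t[:,2],[2,50,98]))
E
```

```text
table z -0.23976263135426734
orange stripe [574.1  67.7] 45.4 47.1
blue stripe [559.8 -61.6] 45.5 48.0
lines o [574.2  67.7] 107.1 -5.7
lines b [559.8 -61.4] 105.6 -5.4
o 435 [36.9 69.7 71.8]
[574.1  69.4] [49.8 14.2] 48.2
48.1 [574.6  69.3  69.7]
b 400 [36.8 69.7 71.7]
[559.7 -59.5] [50.  14.2] 48.5
48.8 [560.2 -58.4  69.7]
[[ 625.3  118.4]
 [ 535.4  128.7]
 [ 598.  -122.4]
 [ 508.5 -112.1]] [566.8   3.1]
tray ((512.259521484375, 323.40411376953125), (151.94110107421875, 159.6969757080078), 6.6421942710876465) [ 0.84142447  3.0751894  16.14331148]
```

The bar lies at 48° in world yaw and the white lines at about -6°. I'll go above the bar, aligned with it, and then check the position.

Call:
move_arm(
  motion=[
    {"dx":0.4,"dy":0.4,"dz":-1,"wx":0,"wy":0,"wz":1.2,"gripper":0},
    {"dx":0.8,"dy":0.8,"dz":-2,"wx":0,"wy":0,"wz":2.4,"gripper":0},
    {"dx":1.2,"dy":1.2,"dz":-3,"wx":0,"wy":0,"wz":3.6,"gripper":0},
    {"dx":1.6,"dy":1.6,"dz":-4,"wx":0,"wy":0,"wz":4.8,"gripper":0},
    {"dx":1.93,"dy":1.82,"dz":-5,"wx":0,"wy":0,"wz":6,"gripper":0},
    {"dx":1.93,"dy":1.82,"dz":-6,"wx":0,"wy":0,"wz":6.24,"gripper":0},
    {"dx":1.93,"dy":1.82,"dz":-6.4,"wx":0,"wy":0,"wz":6.24,"gripper":0.4},
    {"dx":1.93,"dy":1.82,"dz":-6.4,"wx":0,"wy":0,"wz":6.24,"gripper":0.4},
  ],
)

```text
clock: 2.48
ee_pos: [572.6, 67.7, 126.6]
eef_rot: [-3.139, 0.004, 0.837]
ft_force: [0.2, -0.8, -0.0]
gripper_width: 64.0
grasp_force: 0.0
```

```bash
cat > look.py <<'E'
from station import *
from h import *
import sys
n=sys.argv[1]
s=state();m=camera_model("wrist");p,d=read_camera("wrist")
K,T=m["camera_matrix"],m["T"];W=cloud(p,d,K,T)
np.savez(n,p=p,d=d,K=K,T=T);cv2.imwrite(f"pics/{n}.png",p[:,:,::-1])
h=cv2.cvtColor(p,cv2.COLOR_RGB2HSV).astype(int)
o=(h[:,:,0]<18)&(h[:,:,1]>150)&(h[:,:,2]>90)&(np.hypot(W[:,:,0]-574,W[:,:,1]-69)<40)
Z=W[:,:,2]; t=W[o&(Z>65)&(Z<85)]
print(s["clock"],s["ee_pos"].round(1),np.degrees(s["eef_rot"]).round(1),s["gripper_width"],np.round(s["q"],2))
if len(t)>30:
    c,sz,ag=cv2.minAreaRect(t[:,:2].astype(np.float32));print(len(t),np.round(c,1),np.round(sz,1),round(ag,1),t.mean(0).round(1))
E
python3 look.py w2
```

```text
2.4833 [572.6  67.7 126.6] [-179.8    0.2   47.9] 64.03284913050578 [ 0.31  0.53 -0.62  1.81  0.38  0.93 -1.22]
908 [574.9  70.1] [48.8 13.4] 48.5 [576.   71.1  69.6]
```

View pics/w2.png

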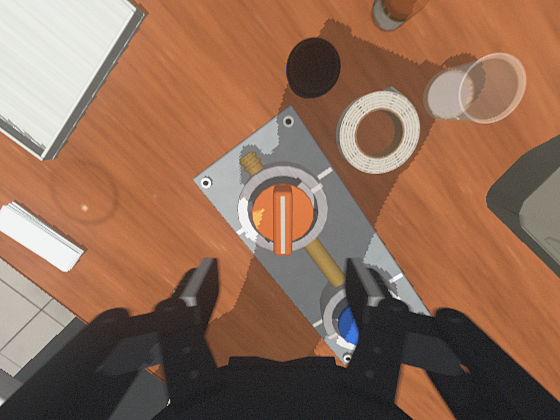

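The bar sits upright in the frame at (283,220), parallel to the pads, and the gripper is about 2 mm off centre. I'll descend and grip.

Call:
move_arm(
  motion=[
    {"dx":0.08,"dy":0.08,"dz":-0.9,"wx":0,"wy":0,"wz":0,"gripper":0.4},
    {"dx":0.08,"dy":0.08,"dz":-1.8,"wx":0,"wy":0,"wz":0,"gripper":0.4},
    {"dx":0.08,"dy":0.08,"dz":-2.4,"wx":0,"wy":0,"wz":0,"gripper":0.4},
    {"dx":0.08,"dy":0.08,"dz":-2.6,"wx":0,"wy":0,"wz":0,"gripper":0.4},
    {"dx":0.08,"dy":0.08,"dz":-2.6,"wx":0,"wy":0,"wz":0,"gripper":0.4},
  ],
)

```text
clock: 2.95
ee_pos: [576.8, 71.2, 51.8]
eef_rot: [3.141, 0.0, 0.838]
ft_force: [-0.3, 1.0, 0.7]
gripper_width: 51.3
grasp_force: 0.0
```

Call:
move_arm(
  force=40,
  motion=[
    {"dx":0,"dy":0,"dz":0,"wx":0,"wy":0,"wz":0,"gripper":0.7},
    {"dx":0,"dy":0,"dz":0,"wx":0,"wy":0,"wz":0,"gripper":0.8},
    {"dx":0,"dy":0,"dz":0,"wx":0,"wy":0,"wz":0,"gripper":0.9},
    {"dx":0,"dy":0,"dz":0,"wx":0,"wy":0,"wz":0,"gripper":1},
    {"dx":0,"dy":0,"dz":0,"wx":0,"wy":0,"wz":0,"gripper":1},
    {"dx":0,"dy":0,"dz":0,"wx":0,"wy":0,"wz":0,"gripper":1},
    {"dx":0,"dy":0,"dz":0,"wx":0,"wy":0,"wz":0,"gripper":1},
  ],
)

```text
clock: 3.53
ee_pos: [577.3, 71.8, 52.7]
eef_rot: [3.14, -0.001, 0.839]
ft_force: [-2.8, 0.3, 12.0]
gripper_width: 12.6
grasp_force: 40.0
```

Call:
move_arm(
  motion=[
    {"dx":0,"dy":0,"dz":0,"wx":0,"wy":0,"wz":0,"gripper":1},
    {"dx":0,"dy":0,"dz":0,"wx":0,"wy":0,"wz":0,"gripper":1},
    {"dx":0,"dy":0,"dz":0,"wx":0,"wy":0,"wz":0,"gripper":1},
  ],
)

```text
clock: 3.78
ee_pos: [577.2, 71.8, 52.7]
eef_rot: [3.14, -0.001, 0.839]
ft_force: [-2.4, -1.2, 11.4]
gripper_width: 13.4
grasp_force: 40.0
```

```bash
cat > st.py <<'E'
from station import *
import numpy as np
s=state()
print(s["clock"],s["ee_pos"].round(1),np.degrees(s["eef_rot"]).round(1),"F",np.round(s["ft_force"],1),"M",np.round(s["wrist_torque"],2),"w",round(s["gripper_width"],1),"g",s["grasp_force"],"q",np.round(s["q"],2))
E
python3 st.py
```

```text
3.7833 [577.2  71.8  52.7] [ 1.799e+02 -1.000e-01  4.810e+01] F [-2.4 -1.2 11.4] M [-0.14  0.63  0.07] w 13.4 g 40.0464391708374 q [ 0.26  0.64 -0.57  1.84  0.46  0.8  -1.28]
```

Gripped. I'll test a small anticlockwise turn, since the picture and the description disagree about the starting side.

Call:
move_arm(
  motion=[
    {"dx":0,"dy":0,"dz":0.05,"wx":0,"wy":0,"wz":0.5,"gripper":1},
    {"dx":0,"dy":0,"dz":0.05,"wx":0,"wy":0,"wz":1,"gripper":1},
    {"dx":0,"dy":0,"dz":0.05,"wx":0,"wy":0,"wz":1.5,"gripper":1},
    {"dx":0,"dy":0,"dz":0.05,"wx":0,"wy":0,"wz":2,"gripper":1},
    {"dx":0,"dy":0,"dz":0.05,"wx":0,"wy":0,"wz":2,"gripper":1},
  ],
)

```text
clock: 4.2
ee_pos: [576.8, 71.6, 53.3]
eef_rot: [3.141, -0.0, 1.016]
ft_force: [1.3, -0.2, -1.3]
gripper_width: 12.8
grasp_force: 39.1
```

```bash
python3 st.py
```

```text
4.2 [576.8  71.6  53.3] [180.   -0.   58.2] F [ 1.3 -0.2 -1.3] M [-0.04  0.    0.01] w 12.8 g 39.072686433792114 q [ 0.29  0.65 -0.61  1.84  0.49  0.81 -1.13]
```

It turns freely anticlockwise, so I'll continue that way.

Call:
move_arm(
  motion=[
    {"dx":0,"dy":0,"dz":0,"wx":0,"wy":0,"wz":1,"gripper":1},
    {"dx":0,"dy":0,"dz":0,"wx":0,"wy":0,"wz":2,"gripper":1},
    {"dx":0,"dy":0,"dz":0,"wx":0,"wy":0,"wz":3,"gripper":1},
    {"dx":0,"dy":0,"dz":0,"wx":0,"wy":0,"wz":4,"gripper":1},
    {"dx":0,"dy":0,"dz":0,"wx":0,"wy":0,"wz":5,"gripper":1},
    {"dx":0,"dy":0,"dz":0,"wx":0,"wy":0,"wz":6,"gripper":1},
    {"dx":0,"dy":0,"dz":0,"wx":0,"wy":0,"wz":6,"gripper":1},
  ],
)

```text
clock: 4.78
ee_pos: [576.7, 71.5, 53.0]
eef_rot: [3.141, -0.0, 1.54]
ft_force: [-1.4, -0.0, -1.0]
gripper_width: 13.0
grasp_force: 39.1
```

```bash
python3 st.py; python3 look.py w3
```

```text
4.7833 [576.7  71.5  53. ] [180.   -0.   88.2] F [-1.4 -0.  -1. ] M [ 0.04  0.01 -0.04] w 13.0 g 39.0682053565979 q [ 0.37  0.69 -0.73  1.83  0.6   0.85 -0.68]
4.7833 [576.7  71.5  53. ] [180.   -0.   88.2] 12.968377100544764 [ 0.37  0.69 -0.73  1.83  0.6   0.85 -0.68]
1839 [576.3  68.9] [50.  13.9] 88.3 [576.4  71.5  69.9]
```

View pics/w3.png

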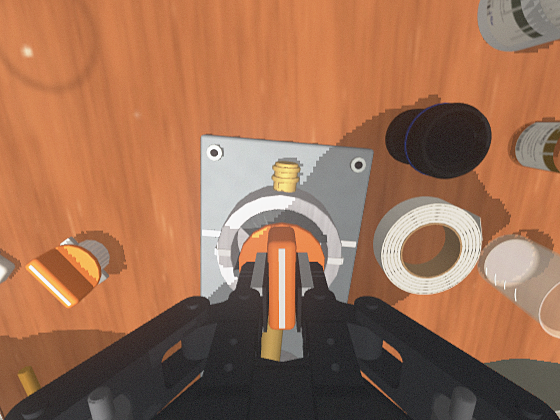

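The bar follows the gripper and is now at 88°, perpendicular to the lines at (210,234) and (348,244). I'll turn it the remaining 86° or so.

Call:
move_arm(
  motion=[
    {"dx":0,"dy":0,"dz":0,"wx":0,"wy":0,"wz":1.2,"gripper":1},
    {"dx":0,"dy":0,"dz":0,"wx":0,"wy":0,"wz":2.4,"gripper":1},
    {"dx":0,"dy":0,"dz":0,"wx":0,"wy":0,"wz":3.6,"gripper":1},
    {"dx":0,"dy":0,"dz":0,"wx":0,"wy":0,"wz":4.8,"gripper":1},
    {"dx":0,"dy":0,"dz":0,"wx":0,"wy":0,"wz":6,"gripper":1},
    {"dx":0,"dy":0,"dz":0,"wx":0,"wy":0,"wz":7.2,"gripper":1},
    {"dx":0,"dy":0,"dz":0,"wx":0,"wy":0,"wz":8.4,"gripper":1},
    {"dx":0,"dy":0,"dz":0,"wx":0,"wy":0,"wz":9.6,"gripper":1},
  ],
)

```text
clock: 5.5
ee_pos: [575.9, 71.7, 52.8]
eef_rot: [-3.14, -0.0, 2.376]
ft_force: [-5.1, -0.4, 4.1]
gripper_width: 12.6
grasp_force: 39.8
```

```bash
python3 st.py
```

```text
5.5 [575.9  71.7  52.8] [-179.9   -0.   136.1] F [-5.1 -0.4  4.1] M [-0.03  1.32 -0.1 ] w 12.6 g 39.77418065071106 q [ 0.49  0.77 -0.9   1.83  0.75  0.93  0.04]
```

Call:
move_arm(
  motion=[
    {"dx":0,"dy":0,"dz":0,"wx":0,"wy":0,"wz":1.1,"gripper":1},
    {"dx":0,"dy":0,"dz":0,"wx":0,"wy":0,"wz":2.2,"gripper":1},
    {"dx":0,"dy":0,"dz":0,"wx":0,"wy":0,"wz":3.3,"gripper":1},
    {"dx":0,"dy":0,"dz":0,"wx":0,"wy":0,"wz":4.4,"gripper":1},
    {"dx":0,"dy":0,"dz":0,"wx":0,"wy":0,"wz":5.4,"gripper":1},
    {"dx":0,"dy":0,"dz":0,"wx":0,"wy":0,"wz":6.4,"gripper":1},
    {"dx":0,"dy":0,"dz":0,"wx":0,"wy":0,"wz":7.4,"gripper":1},
    {"dx":0,"dy":0,"dz":0,"wx":0,"wy":0,"wz":7.4,"gripper":1},
  ],
)

```text
clock: 6.17
ee_pos: [575.2, 70.9, 52.8]
eef_rot: [-3.139, -0.003, 3.022]
ft_force: [-12.4, -5.7, 14.8]
gripper_width: 12.9
grasp_force: 41.4
```

```bash
python3 st.py; python3 look.py w4
```

```text
6.1667 [575.2  70.9  52.8] [-179.8   -0.2  173.1] F [-12.4  -5.7  14.8] M [-1.27  3.13 -0.07] w 12.9 g 41.35305404663086 q [ 0.56  0.84 -1.03  1.83  0.86  1.    0.61]
6.1667 [575.2  70.9  52.8] [-179.8   -0.2  173.1] 12.941435067782963 [ 0.56  0.84 -1.03  1.83  0.86  1.    0.61]
1847 [576.9  70.4] [13.9 49.5] 83.2 [574.2  70.7  69.7]
```

View pics/w4.png

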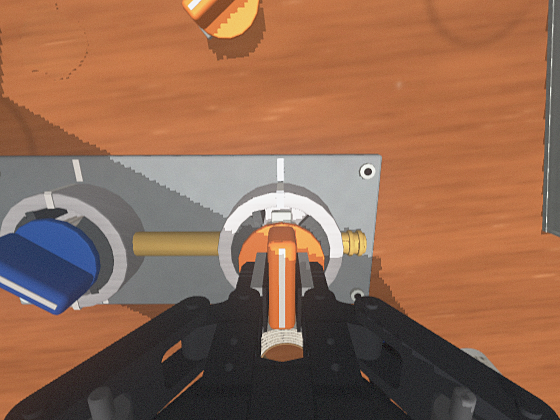

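The bar now lies along the white line at (281,170). I'll ease off the side load and lift.

Call:
move_arm(
  motion=[
    {"dx":-0.06,"dy":-0.03,"dz":0.03,"wx":0,"wy":0,"wz":0.1,"gripper":1},
    {"dx":-0.06,"dy":-0.03,"dz":0.05,"wx":0,"wy":0,"wz":0.1,"gripper":1},
    {"dx":-0.06,"dy":-0.03,"dz":0.3,"wx":0,"wy":0,"wz":0.1,"gripper":1},
    {"dx":-0.06,"dy":-0.03,"dz":0.6,"wx":0,"wy":0,"wz":0.1,"gripper":1},
  ],
)

```text
clock: 6.55
ee_pos: [574.6, 70.9, 71.1]
eef_rot: [-3.141, -0.0, 3.028]
ft_force: [0.5, 0.3, -0.2]
gripper_width: 13.1
grasp_force: 39.2
```

```bash
python3 st.py
```

```text
6.55 [574.6  70.9  71.1] [-180.    -0.   173.5] F [ 0.5  0.3 -0.2] M [-0.02  0.02 -0.01] w 13.1 g 39.16590392589569 q [ 0.58  0.81 -1.05  1.82  0.83  1.02  0.63]
```

Call:
move_arm(
  motion=[
    {"dx":0,"dy":0,"dz":0.6,"wx":0,"wy":0,"wz":0,"gripper":1},
    {"dx":0,"dy":0,"dz":1.2,"wx":0,"wy":0,"wz":0,"gripper":1},
    {"dx":0,"dy":0,"dz":1.8,"wx":0,"wy":0,"wz":0,"gripper":1},
    {"dx":0,"dy":0,"dz":2.4,"wx":0,"wy":0,"wz":0,"gripper":1},
    {"dx":0,"dy":0,"dz":2.4,"wx":0,"wy":0,"wz":0,"gripper":1},
  ],
)

```text
clock: 6.97
ee_pos: [576.1, 71.6, 146.6]
eef_rot: [3.141, 0.004, 3.029]
ft_force: [0.0, -0.2, -0.9]
gripper_width: 13.3
grasp_force: 39.3
```

```bash
python3 st.py; python3 look.py w5
python3 - <<'E'
from station import *
import cv2
p,d=read_camera("side"); cv2.imwrite("pics/s2.png",cv2.resize(p[120:330,150:430,::-1],None,fx=2,fy=2))
E
```

```text
6.9667 [576.1  71.6 146.6] [179.9   0.2 173.5] F [ 0.  -0.2 -0.9] M [ 0.04 -0.04  0.02] w 13.3 g 39.25541639328003 q [ 0.63  0.73 -1.14  1.78  0.74  1.13  0.7 ]
6.9667 [576.1  71.6 146.6] [179.9   0.2 173.5] 13.314897695818091 [ 0.63  0.73 -1.14  1.78  0.74  1.13  0.7 ]
```

View pics/s2.png

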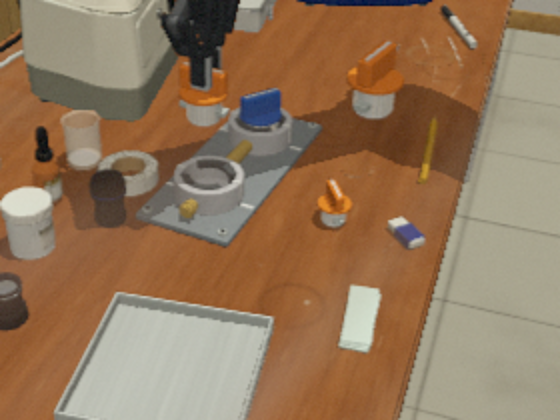

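The cartridge is held upright at (205,95) above the empty socket, and the blue one is still in place. I'll carry it over the tray.

Call:
move_arm(
  motion=[
    {"dx":-0.2,"dy":0.9,"dz":0,"wx":0,"wy":0,"wz":-1.2,"gripper":1},
    {"dx":-0.4,"dy":1.8,"dz":0,"wx":0,"wy":0,"wz":-2.4,"gripper":1},
    {"dx":-0.6,"dy":2.7,"dz":0,"wx":0,"wy":0,"wz":-3.6,"gripper":1},
    {"dx":-0.8,"dy":3.6,"dz":0,"wx":0,"wy":0,"wz":-4.8,"gripper":1},
    {"dx":-1.1,"dy":4.5,"dz":0,"wx":0,"wy":0,"wz":-6,"gripper":1},
    {"dx":-1.4,"dy":5.4,"dz":0,"wx":0,"wy":0,"wz":-7.2,"gripper":1},
    {"dx":-1.6,"dy":6.2,"dz":0,"wx":0,"wy":0,"wz":-8.4,"gripper":1},
    {"dx":-1.8,"dy":7,"dz":0,"wx":0,"wy":0,"wz":-9.6,"gripper":1},
  ],
)

```text
clock: 7.73
ee_pos: [519.8, 282.0, 142.1]
eef_rot: [-3.141, -0.0, 2.187]
ft_force: [-0.4, 0.0, -0.1]
gripper_width: 13.3
grasp_force: 39.3
```

Call:
move_arm(
  motion=[
    {"dx":-0.2,"dy":0.9,"dz":0,"wx":0,"wy":0,"wz":0,"gripper":1},
    {"dx":-0.2,"dy":1.3,"dz":0,"wx":0,"wy":0,"wz":0,"gripper":1},
    {"dx":-0.2,"dy":1.3,"dz":0,"wx":0,"wy":0,"wz":0,"gripper":1},
    {"dx":-0.2,"dy":1.3,"dz":0,"wx":0,"wy":0,"wz":0,"gripper":1},
  ],
)

```text
clock: 8.07
ee_pos: [514.3, 320.0, 142.1]
eef_rot: [-3.141, -0.0, 2.193]
ft_force: [0.5, -0.4, -0.3]
gripper_width: 13.3
grasp_force: 39.3
```

```bash
python3 st.py
```

```text
8.0667 [514.3 320.  142.1] [-179.9   -0.   125.7] F [ 0.5 -0.4 -0.3] M [-0.02 -0.07 -0.01] w 13.3 g 39.274113178253174 q [ 0.06  0.67 -0.94  1.72  0.61  1.07 -0.46]
```

Call:
move_arm(
  motion=[
    {"dx":0,"dy":0,"dz":-0.7,"wx":0,"wy":0,"wz":0,"gripper":1},
    {"dx":0,"dy":0,"dz":-1.4,"wx":0,"wy":0,"wz":0,"gripper":1},
    {"dx":0,"dy":0,"dz":-2.1,"wx":0,"wy":0,"wz":0,"gripper":1},
    {"dx":0,"dy":0,"dz":-2.6,"wx":0,"wy":0,"wz":0,"gripper":1},
    {"dx":0,"dy":0,"dz":-2.9,"wx":0,"wy":0,"wz":0,"gripper":1},
    {"dx":0,"dy":0,"dz":-3,"wx":0,"wy":0,"wz":0,"gripper":1},
    {"dx":0,"dy":0,"dz":-3,"wx":0,"wy":0,"wz":0,"gripper":1},
  ],
)

```text
clock: 8.65
ee_pos: [514.8, 319.5, 52.4]
eef_rot: [-3.141, -0.0, 2.192]
ft_force: [0.3, -0.0, -0.5]
gripper_width: 12.8
grasp_force: 39.3
```

Call:
move_arm(
  motion=[
    {"dx":0,"dy":0,"dz":-0.05,"wx":0,"wy":0,"wz":0,"gripper":1},
    {"dx":0,"dy":0,"dz":-0.1,"wx":0,"wy":0,"wz":0,"gripper":1},
    {"dx":0,"dy":0,"dz":-0.15,"wx":0,"wy":0,"wz":0,"gripper":1},
    {"dx":0,"dy":0,"dz":-0.15,"wx":0,"wy":0,"wz":0,"gripper":1},
  ],
)

```text
clock: 8.98
ee_pos: [514.9, 319.8, 48.3]
eef_rot: [3.141, 0.0, 2.192]
ft_force: [-0.2, -0.6, -0.6]
gripper_width: 13.0
grasp_force: 39.3
```

Call:
move_arm(
  motion=[
    {"dx":0,"dy":0,"dz":-0.04,"wx":0,"wy":0,"wz":0,"gripper":1},
    {"dx":0,"dy":0,"dz":-0.08,"wx":0,"wy":0,"wz":0,"gripper":1},
    {"dx":0,"dy":0,"dz":-0.1,"wx":0,"wy":0,"wz":0,"gripper":1},
    {"dx":0,"dy":0,"dz":-0.1,"wx":0,"wy":0,"wz":0,"gripper":1},
  ],
)

```text
clock: 9.32
ee_pos: [514.7, 319.8, 45.0]
eef_rot: [-3.141, 0.0, 2.192]
ft_force: [-1.2, 0.6, -0.8]
gripper_width: 13.1
grasp_force: 39.3
```

Call:
move_arm(
  motion=[
    {"dx":0,"dy":0,"dz":-0.02,"wx":0,"wy":0,"wz":0,"gripper":1},
    {"dx":0,"dy":0,"dz":-0.04,"wx":0,"wy":0,"wz":0,"gripper":1},
    {"dx":0,"dy":0,"dz":-0.06,"wx":0,"wy":0,"wz":0,"gripper":1},
    {"dx":0,"dy":0,"dz":-0.06,"wx":0,"wy":0,"wz":0,"gripper":1},
  ],
)

```text
clock: 9.65
ee_pos: [514.8, 319.9, 43.7]
eef_rot: [3.142, 0.0, 2.192]
ft_force: [-3.0, -2.1, 6.9]
gripper_width: 12.9
grasp_force: 40.4
```

It has touched down with about 7 N. I'll release gently.

Call:
move_arm(
  force=20,
  motion=[
    {"dx":0,"dy":0,"dz":0.01,"wx":0,"wy":0,"wz":0,"gripper":1},
    {"dx":0,"dy":0,"dz":0.01,"wx":0,"wy":0,"wz":0,"gripper":0.8},
    {"dx":0,"dy":0,"dz":0.01,"wx":0,"wy":0,"wz":0,"gripper":0.7},
    {"dx":0,"dy":0,"dz":0.01,"wx":0,"wy":0,"wz":0,"gripper":0.6},
    {"dx":0,"dy":0,"dz":0.01,"wx":0,"wy":0,"wz":0,"gripper":0.5},
    {"dx":0,"dy":0,"dz":0.01,"wx":0,"wy":0,"wz":0,"gripper":0.4},
    {"dx":0,"dy":0,"dz":0.01,"wx":0,"wy":0,"wz":0,"gripper":0.4},
  ],
)

```text
clock: 10.23
ee_pos: [514.7, 319.8, 43.6]
eef_rot: [-3.142, 0.0, 2.192]
ft_force: [-0.1, -0.4, -1.3]
gripper_width: 51.2
grasp_force: 0.0
```

Call:
move_arm(
  motion=[
    {"dx":0,"dy":0,"dz":0.4,"wx":0,"wy":0,"wz":0,"gripper":0.4},
    {"dx":0,"dy":0,"dz":1,"wx":0,"wy":0,"wz":0,"gripper":0.4},
    {"dx":0,"dy":0,"dz":2,"wx":0,"wy":0,"wz":0,"gripper":0.4},
    {"dx":0,"dy":0,"dz":3,"wx":0,"wy":0,"wz":0,"gripper":0.4},
    {"dx":0,"dy":0,"dz":4,"wx":0,"wy":0,"wz":0,"gripper":0.4},
    {"dx":0,"dy":0,"dz":4,"wx":0,"wy":0,"wz":0,"gripper":0.4},
    {"dx":0,"dy":0,"dz":4,"wx":0,"wy":0,"wz":0,"gripper":0.4},
  ],
)

```text
clock: 10.82
ee_pos: [515.3, 320.2, 165.8]
eef_rot: [3.139, 0.001, 2.192]
ft_force: [0.2, -0.9, -0.6]
gripper_width: 51.2
grasp_force: 0.0
```

```bash
python3 st.py; python3 - <<'E'
from station import *
import cv2
p,d=read_camera("side"); cv2.imwrite("pics/s3.png",cv2.resize(p[120:370,150:430,::-1],None,fx=2,fy=2))
E
```

```text
10.8167 [515.3 320.2 165.8] [179.8   0.  125.6] F [ 0.2 -0.9 -0.6] M [-0.02 -0.01  0.04] w 51.2 g 0.0 q [ 0.07  0.64 -0.96  1.7   0.58  1.11 -0.44]
```

View pics/s3.png

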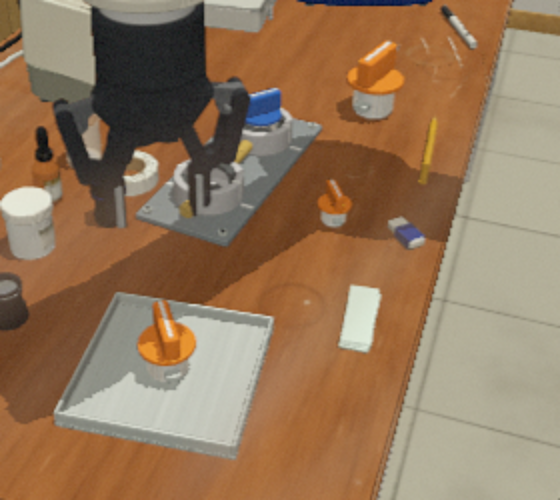

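The cartridge stands upright near the middle of the tray at (167,345), the gripper is clear, and the blue one is still seated.

```bash
python3 -c "
from station import *
print(sign_off())"
```

```text
the job is handed in; nothing more can be done
None
```

The spent orange cartridge was turned anticlockwise in line with the white lines, lifted out and set down upright and released near the middle of the tray, the blue one was left in its socket, and the job was handed in at about 10.9 s; sign-off returned no verdict.

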